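# Locate a cast arm housing on the pins of its drilling fixture and bring the clamp over it

## Robot

A 6-joint arm with a two-finger parallel gripper is mounted at the origin on the work surface. World frame = base frame: x ahead of the robot, y to its left, z up, the work surface at z = 0. Lengths are in m, angles in rad, forces in N, time in s.
With the tool pointing down it reaches from about 0.25 to 0.8 m from the base axis. Payload 3.9 kg.
Tool frame: the origin (TCP) lies on the centre line of the jaws, within the pads' length; the fingertips stand bot.tips_ahead ahead of it and the grasp point (between the pads) lies 8 mm behind it (bot.tips_ahead is the distance from the TCP to the fingertips, in m); z points along the fingers, y is the direction in which the jaws open and shut (so a half turn about z gives the same grasp; the last joint's range is limited). The gripper opens to 85 mm and grips with 20 to 120 N. Pads are 22 mm wide; open, the fingers measure 114 mm over their backs; the gripper's body (76 mm by 85 mm) begins 54 mm behind the grasp point. The pads swing forward as they close: fully open they stand 13 mm farther back than shut.
Start: joints at [0, 0.26, -0.138, 1.173, 0, 1.571], TCP at [0.525, -0, 0.242] pointing down, gripper open.
Joint ranges: [-2.78, 2.78], [-0.83, 1.72], [-1.28, 1.37], [-1.9, 2.12], [-1.57, 1.48], [-3.14, 3.14]. Speed limits (rad/s): [2.57, 2.57, 3.14, 3.14, 3.14, 3.14].

## Interface

Orientations are given as [roll, pitch, yaw] about the fixed x, y, z axes, in that order (R = Rz(yaw) Ry(pitch) Rx(roll)).
In Python, from workcell import bot, eyes gives the robot as it stands.
- The arm moves only by the tool apply_moves, never from a script. Its argument "targets" is a list of rows, each an object with "dr": the turn, a rotation vector about the tool's x, y, z in rad, a list of three; "dp": the shift along the tool's x, y, z in cm, a list of three; "claw": the finger opening in cm, from 0 to 8.54. In form: [{"dr": [wx, wy, wz], "dp": [tx, ty, tz], "claw": claw}, ...]. A call has 1 to 8 rows; each row is the pose to reach, as a shift and turn from the pose commanded when the call began, along the tool's axes at that moment; what a row does not reach only later rows make up. A row lasts 1/8 s, in which the tool goes at most 62.5 mm and 10.7 degrees, less where a joint would pass 70% of its speed; a pose out of reach is approached as far as the arm can. A call with a gripper value outside its range is refused whole. The fingers move at their own pace and stop on an object; "grip_force" is the grip in N (left out, the last holds). Time passes only in rows, so rows that repeat a pose let the fingers close. It gives the time, the measured TCP pose, the force and the opening at its end, in the units of the state.
- bot.read_state(): the state, without advancing time (a new reading comes with each control period).
- eyes.snapshot(name): name is "scene" or "side" or "wrist"; returns a dict with "image" (384x512x3 uint8, blue, green, red), "K" (3x3 intrinsics, pixels), "rvec" (rotation vector, rad) and "tvec" (3), from world to camera coordinates, as OpenCV has them; the wrist camera has in their place "tool_from_camera" (4x4, takes a point from camera to tool coordinates, whose origin is the TCP and whose axes are the flange's). Camera axes: x right, y down, z forward; pixel columns grow to the right and rows downward; lengths in m; the calibration is good to about 2 mm. A picture is of the moment at which its call begins: read the wrist's pose just before it. There is no depth.
- bot.sign_off(): hands the job in, once; it reports no verdict.
The state is a dict: "time_s": time; "joint_pos": joint angles; "dq": joint speeds; "tau": joint torques, N m; "eef_pos": TCP position; "eef_rot": TCP orientation; "force": force on the tool from outside, world axes, zero at the start; "torque": the same for the moment, N m; "grip_width": finger opening in m.
Only numpy, scipy, OpenCV 4.12 (cv2) and the standard library are available. Lean on these libraries where they do the work, as an engineer would, in place of code of your own. Each camera call takes 0.05 s, during which the arm holds its last target.

## Task

Push the silver housing across the black fixture plate with your fingertips, keeping it flat on the plate, until its long side is up against both side pins and its end is up against the end pin. Then push the swing clamp's arm round as far as it goes, so that its foot stands over the housing, and leave the housing touching all three pins. Do not lift or tip the housing, and leave the motor, the screwdriver and the blue bin where they are.

Things in the scene. Friction and masses are not known exactly. Their poses are not given: they have to be found in the camera images.
- fixture: drilling fixture fixed to the bench: black plate 250 (x) by 300 (y) by 12 mm thick; origin: centre of its underside. Three steel locating pins, 12 mm diameter, stand 26 mm above the plate: in the fixture's axes the two side pins at x 52, y -15 and x 52, y 55 mm, the end pin at x 0, y 111 mm. The clamp post (radius 11 mm, foot 19 mm) stands at x 82, y 30 mm, behind the side pins.
- nest (a point): the point on the plate's upper face (12 mm above the bench) below the housing's centre when the housing touches all three pins; at x 0, y 30 mm of the fixture, axes as the fixture's: x towards the two side pins, y towards the end pin
- casting: loose silver aluminium housing, 0.35 to 0.6 kg, 92 wide (x), 150 long (y), 40 mm high: flat sides 34 mm high, on top a 6 mm raised cover 60 by 110 mm. Lies flat on the plate; origin: centre of its underside. Its +x side goes against the side pins, its +y end against the end pin, axes then parallel to the fixture's. Starts 24-42 mm short in x, 12-32 mm short in y, turned up to 14 degrees.
- clamp (a joint): angle of the swing clamp's arm about its upright post, rad: at 0 the arm points along the fixture's +y, away from the housing; it grows anticlockwise seen from above, up to its stop at 1.571, where the arm points along the fixture's -x, over the middle of the located housing. Starts between -0.35 and 0.3. It stays where it is left; about 0.06 N m moves it.
- clamp_pivot (a point): on the clamp post's axis, half-way up the arm, 76 mm above the bench; axes as the fixture's. Steel arm: 24 wide, 16 high, reaching 91 mm from the axis, underside 68 mm above the bench; hub radius 16 mm, its nut 7 mm above the arm. At 80 mm from the axis a rubber foot hangs 10 mm below the arm (6 mm above the housing), and a red knob, radius 12 mm, rises to 113 mm above the bench.
- motor: black motor, 50 mm diameter, 40 mm high, standing on the bench; origin: centre of its underside. To be left alone.
- driver: screwdriver with a green handle, about 170 mm long, lying on the bench along its own x; to be left alone
- bin: blue open parts bin 90 (x) by 120 (y) by 50 mm high, with brass bushes; origin: centre of its underside. To be left alone.
There are look-alikes about, which are no part of the job. Of the things like the casting, leave any that is orange or turquoise; of the rest the smaller one is meant.

How it is judged:
By the outcome, as a careful person would: the job done as asked, in the order asked, and still so for the second after the job is handed in, with the robot touching nothing.
It also fails if it takes over 67 s, if anything falls off the work surface, if the arm or the gripper's body presses on something with over 40 N, if the wrist force passes 120 N, or if a joint passes its speed limit or range.

## Working session

There is one attempt and no reset: what is moved stays moved. The work goes in short steps, Python scripts to look and compute and a tool call to move; the robot and the scene stay as the last step left them, time stands still between calls to the robot, and variables do not carry over. Pictures are saved under pics/ and viewed, and the job is handed in when it is done.

Besides the shell and the picture viewer there is one more tool, called after "Request:" in YAML: its name, and indented under it one key for each argument. apply_moves: Moves the arm, as the interface text tells. Its arguments: {"type":"object","properties":{"targets":{"type":"array","items":{"type":"object","properties":{"dr":{"type":"array","items":{"type":"number"}},"dp":{"type":"array","items":{"type":"number"}},"claw":{"type":"number"}}}},"grip_force":{"type":"number"}},"required":["targets"]}

```bash
mkdir -p pics; ls; python3 - <<'E'
from workcell import bot, eyes
import cv2
print(bot.read_state(), bot.tips_ahead)
for n in ["scene","side","wrist"]:
    s=eyes.snapshot(n); cv2.imwrite(f"pics/{n}0.png",s["image"])
    print(n,{k:v for k,v in s.items() if k!="image"})
E
```

```text
pics
{'time_s': 0.0, 'joint_pos': array([-1.42548690e-05,  2.60690204e-01, -1.39368381e-01,  1.17270358e+00,
        3.03143829e-05,  1.57080213e+00]), 'dq': array([-0.0011552 , -0.00169392,  0.00198255, -0.00122425,  0.00094021,
        0.0005302 ]), 'tau': array([-3.22425103e-04, -4.05677426e+01,  2.53926122e+01,  1.89446745e-02,
       -4.02533055e-05,  2.61086342e-05]), 'eef_pos': array([5.24340189e-01, 1.90486936e-06, 2.41461902e-01]), 'eef_rot': array([-3.13962682e+00, -3.03029201e-05,  1.57077621e+00]), 'force': array([-0.523293  , -0.05505888,  0.36090629]), 'torque': array([-0.00721141, -0.00698769, -0.01653547]), 'grip_width': 0.08537114280465383} 0.011
scene {'K': array([[414.83450037,   0.        , 253.42921076],
       [  0.        , 414.83450037, 190.97097329],
       [  0.        ,   0.        ,   1.        ]]), 'rvec': array([ 1.54306586,  2.01151856, -0.84346559]), 'tvec': array([ 0.11526647, -0.29297372,  1.60213973])}
side {'K': array([[402.97106568,   0.        , 252.21491529],
       [  0.        , 402.97106568, 193.51785808],
       [  0.        ,   0.        ,   1.        ]]), 'rvec': array([ 2.15244737, -0.80746407,  0.3451771 ]), 'tvec': array([-0.36995761,  0.28544025,  1.00789014])}
wrist {'K': array([[301.69436012,   0.        , 254.9877317 ],
       [  0.        , 301.69436012, 189.59799406],
       [  0.        ,   0.        ,   1.        ]]), 'tool_from_camera': array([[ 1.52039295e-04, -9.49072086e-01, -3.15058965e-01,
         8.08046229e-02],
       [ 9.99999987e-01,  1.29514717e-04,  9.24287009e-05,
        -2.73517137e-04],
       [-4.69167274e-05, -3.15058975e-01,  9.49072094e-01,
        -1.30669866e-01],
       [ 0.00000000e+00,  0.00000000e+00,  0.00000000e+00,
         1.00000000e+00]])}
```

View pics/scene0.png

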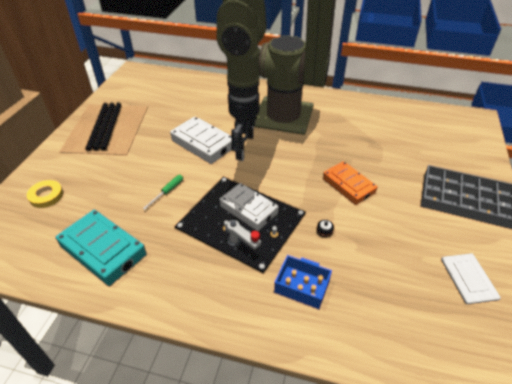

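View pics/side0.png

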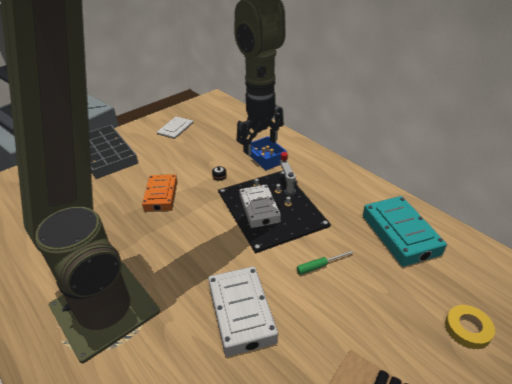

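View pics/wrist0.png

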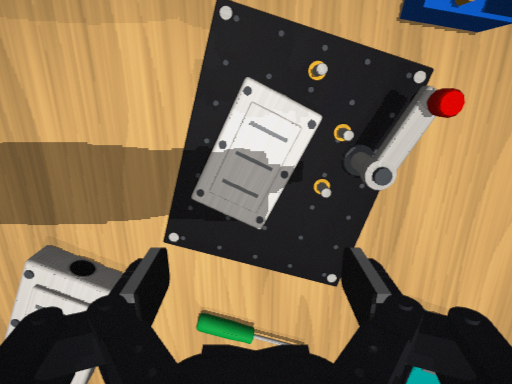

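```bash
cat > h.py <<'E'
from workcell import bot, eyes
import cv2, numpy as np
from scipy.spatial.transform import Rotation as R
def wrist():
    st=bot.read_state(); s=eyes.snapshot("wrist")
    T=np.eye(4); T[:3,:3]=R.from_euler('xyz',st['eef_rot']).as_matrix(); T[:3,3]=st['eef_pos']
    return s["image"],s["K"],T@s["tool_from_camera"],st
def fixed(n):
    s=eyes.snapshot(n); M=np.eye(4); M[:3,:3]=cv2.Rodrigues(s["rvec"])[0]; M[:3,3]=s["tvec"]
    return s["image"],s["K"],np.linalg.inv(M)
def cast(px,z,K,T):
    px=np.atleast_2d(np.array(px,float)); d=np.c_[(px-K[:2,2])/[K[0,0],K[1,1]],np.ones(len(px))]@T[:3,:3].T
    o=T[:3,3]; return (o+d*((z-o[2])/d[:,2])[:,None])[:,:2]
def proj(P,K,T):
    P=np.atleast_2d(P); c=(P-T[:3,3])@T[:3,:3]; return c[:,:2]/c[:,2:]*[K[0,0],K[1,1]]+K[:2,2]
def fitse2(src,dst):
    src=np.array(src);dst=np.array(dst);a=src-src.mean(0);b=dst-dst.mean(0)
    th=np.arctan2((a[:,0]*b[:,1]-a[:,1]*b[:,0]).sum(),(a*b).sum())
    c,s=np.cos(th),np.sin(th);Q=np.array([[c,-s],[s,c]]);t=dst.mean(0)-Q@src.mean(0)
    return th,t,src@Q.T+t-dst
PINS=np.array([[.052,-.015],[.052,.055],[0,.111]])
E
python3 - <<'E'
from h import *
im,K,T,st=wrist()
cv2.imwrite("pics/w1.png",cv2.resize(im[0:300,150:490],None,fx=2.3,fy=2,interpolation=cv2.INTER_CUBIC)[:600,:800])
hsv=cv2.cvtColor(im,cv2.COLOR_BGR2HSV)
ring=cv2.inRange(hsv,(12,170,150),(28,255,255))
n,l,s,c=cv2.connectedComponentsWithStats(ring)
for i in range(1,n):
    if s[i,4]>15 : print('ring',s[i],c[i])
# dark plate
dark=(im.max(2)<60).astype(np.uint8)
n,l,s,c=cv2.connectedComponentsWithStats(dark)
i=1+np.argmax([s[j,4] if s[j,1]<100 else 0 for j in range(1,n)]);print('plate',s[i])
wh=cv2.inRange(hsv,(0,0,85),(180,40,255))
n,l,s,c=cv2.connectedComponentsWithStats(wh)
for i in range(1,n):
    if s[i,4]>25:
        print('white',s[i],c[i].round(1))
        if s[i,4]>3000:
            m=(l==i).astype(np.uint8);k=max(cv2.findContours(m,0,2)[0],key=cv2.contourArea)
            print(cv2.approxPolyDP(k,5,True)[:,0].tolist())
E
```

```text
ring [308  61  17  19 109] [314.28440367  70.32110092]
ring [334 124  17  17  98] [339.95918367 130.5       ]
ring [314 179  16  15  90] [320.24444444 184.31111111]
plate [    0     0   512   384 66754]
white [219   6  14  14 152] [225.2  12.4]
white [316  63  12  12 111] [321.5  68.6]
white [413  71  13  12 127] [419.1  76.5]
white [  192    77   130   152 10689] [255.4 152.5]
[[246, 77], [192, 198], [265, 228], [321, 116]]
white [ 364   86   72  104 2269] [400.5 142.7]
white [343 130  11  11  91] [347.9 135.1]
white [321 188  10  10  81] [325.5 192.4]
white [168 233  11   9  80] [173.3 236.8]
white [   5  257  112   82 3689] [ 55.2 290.3]
[[5, 338], [12, 319], [47, 306], [63, 314], [86, 310], [116, 281], [108, 286], [111, 277], [104, 272], [77, 277], [65, 264], [53, 265], [63, 260], [50, 264], [31, 257]]
white [327 274  10   8  68] [331.2 277.6]
white [120 294  15   9  79] [128.6 297.6]
white [377 294  14   9  76] [381.5 297.4]
white [254 335  33  10 107] [269.4 340. ]
white [ 70 368  22  16 215] [ 80.7 376.4]
```

View pics/w1.png

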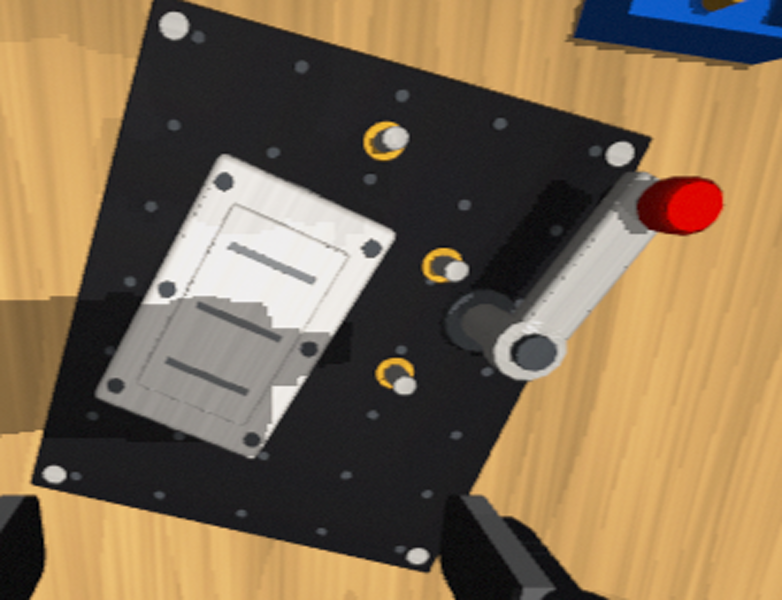

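```bash
python3 - <<'E'
from h import *
im,K,T,st=wrist()
tops=cast([[347.9,135.1],[321.5,68.6],[325.5,192.4]],.038,K,T)
# order: (52,-15),(52,55),(0,111)
print('tops',tops, [np.linalg.norm(tops[i]-tops[j]) for i,j in((0,1),(0,2),(1,2))])
print([np.linalg.norm(PINS[i]-PINS[j]) for i,j in((0,1),(0,2),(1,2))])
P=tops[[2,0,1]]
th,t,r=fitse2(PINS,P); print('fix',np.degrees(th),t,r*1000)
scr=cast([[225.2,12.4],[419.1,76.5],[173.3,236.8],[331.2,277.6]],.013,K,T); print('screw mean',scr.mean(0))
d=scr[1]-scr[0];d2=scr[0]-scr[2]; print(np.degrees(np.arctan2(d[1],d[0])),np.degrees(np.arctan2(d2[1],d2[0]))-90)
c=cast([[246.5,76.5],[322.2,118],[259.5,229],[191.3,197.5]],.046,K,T)
print(c,[np.linalg.norm(c[i]-c[i-1]) for i in range(4)])
cor=np.array([[-.046,.075],[.046,.075],[.046,-.075],[-.046,-.075]])
ct,cc,r=fitse2(cor,c);print('cast',np.degrees(ct),cc,r*1000)
Q=lambda a:np.array([[np.cos(a),-np.sin(a)],[np.sin(a),np.cos(a)]])
print('cast in fix mm',Q(-th)@(cc-t)*1000,np.degrees(ct-th))
hsv=cv2.cvtColor(im,cv2.COLOR_BGR2HSV)
m=cv2.inRange(hsv,(0,180,90),(6,255,255))|cv2.inRange(hsv,(174,180,90),(180,255,255))
y,x=np.nonzero(m);print('knob px',x.mean(),y.mean(),len(x))
for z in (.1,.113): print(Q(-th)@(cast([[x.mean(),y.mean()]],z,K,T)[0]-t)*1000)
print('nut',Q(-th)@(cast([[379,176.5]],.091,K,T)[0]-t)*1000)
print('motor/bin: side/scene')
for n,px in (('scene',[[325,221]]),('side',[[220,168]])):
    i2,K2,T2=fixed(n); print(cast(px,.04,K2,T2))
    b=cv2.inRange(cv2.cvtColor(i2,cv2.COLOR_BGR2HSV),(105,120,60),(125,255,255)); 
E
```

```text
tops [[ 0.62642639  0.03309738]
 [ 0.59261211  0.10121049]
 [ 0.60667956 -0.03362555]] [np.float64(0.07604473405327128), np.float64(0.06958366841219514), np.float64(0.1355678888790219)]
[np.float64(0.07), np.float64(0.1363084736911099), np.float64(0.0764198926981712)]
fix -16.47396942803421 [ 0.56105562 -0.00487554] [[-0.01230577 -0.38036836]
 [ 0.09144751  0.02310565]
 [-0.07914174  0.35726271]]
screw mean [ 0.56142917 -0.00488975]
-16.394783609893057 -16.346392438077388
[[ 0.5154723   0.09326827]
 [ 0.59509899  0.05218926]
 [ 0.52948145 -0.07703065]
 [ 0.45083115 -0.03717498]] [np.float64(0.14558132453342473), np.float64(0.0895985230971453), np.float64(0.14492565693414494), np.float64(0.08817224212417434)]
cast -26.761142587262906 [0.52272097 0.00781298] [[-0.05392561  2.2240727 ]
 [ 2.46539177  1.8780547 ]
 [ 0.54211918 -2.8357477 ]
 [-2.95358534 -1.2663797 ]]
cast in fix mm [-40.3591644    1.29671316] -10.287173159228699
knob px 449.28205128205127 102.40384615384616 624
[104.96943526 109.29658204]
[ 97.12716319 107.50704218]
nut [78.16564436 29.04687184]
motor/bin: side/scene
[[0.53493205 0.23314318]]
[[0.5373994  0.22676989]]
```

```bash
cat >> h.py <<'E'
TH=np.radians(-16.43); FT=np.array([.5612,-.0049])
Q=lambda a:np.array([[np.cos(a),-np.sin(a)],[np.sin(a),np.cos(a)]])
def f2w(p): return np.asarray(p)/1000@Q(TH).T+FT
def w2f(p): return (np.asarray(p)[...,:2]-FT)@Q(TH)*1000
def pose():
    st=bot.read_state(); M=R.from_euler('xyz',st['eef_rot']).as_matrix()
    y=M[:,1]; print('t',round(st['time_s'],2),'fix mm',w2f(st['eef_pos']).round(1),'z',round(st['eef_pos'][2]*1000,1),
      'tool-y angle in fix deg',round(np.degrees(np.arctan2(y[1],y[0])-TH),2),'F fix',np.r_[st['force'][:2]@Q(TH),st['force'][2]].round(1),'grip',round(st['grip_width'],4),'j6',st['joint_pos'][[0,4,5]].round(2))
    return st,M
def dp(fx,fy,z):
    st,M=pose(); w=np.r_[f2w([fx,fy]),z/1000]; return ((w-st['eef_pos'])@M*100).round(2)
E
python3 - <<'E'
from h import *
im,K,T,st=wrist()
print('driver',w2f(cast([[200,325],[252,337],[305,348]],.012,K,T)))
print('bin lip',w2f(cast([[400,17],[403,0],[480,32]],.05,K,T)))
for n,px in (('scene',[[171,134],[207,160],[233,140],[197,118]]),('side',[[209,277],[252,268],[275,322],[226,348]])):
    i2,K2,T2=fixed(n); print(n,'big cast',w2f(cast(px,.05,K2,T2)).round())
print('motor',w2f([.536,.23]))
print(dp(-124,15,150)); print(np.radians(90+np.degrees(TH)))
E
```

```text
driver [[ -43.88042493 -268.7325554 ]
 [  36.21942167 -268.36975287]
 [ 119.68577575 -265.72130168]]
bin lip [[ 53.87954743 173.14378728]
 [ 50.55171613 186.79796046]
 [133.02527481 183.18518671]]
scene big cast [[-172. -399.]
 [-125. -210.]
 [-256. -196.]
 [-296. -380.]]
side big cast [[-279. -214.]
 [-169. -234.]
 [-186. -397.]
 [-309. -409.]]
motor [-90.61097179 218.18043402]
t 0.5 fix mm [-36.2  -5.6] z 242.3 tool-y angle in fix deg 16.43 F fix [ 0.1 -0.2  0.6] grip 0.0854 j6 [-0.    0.    1.57]
[ 4.46 -7.84  9.23]
1.284038730692228
```

Request:
apply_moves:
  targets:
    - {"dp":[2.2,-3.9,4],"dr":[0,0,-0.18],"claw":8.54}
    - {"dp":[4.4,-7.8,9],"dr":[0,0,-0.36],"claw":8.54}
    - {"dp":[4.4,-7.8,9],"dr":[0,0,-0.54],"claw":8.54}
    - {"dp":[4.4,-7.8,9],"dr":[0,0,-0.72],"claw":8.54}
    - {"dp":[4.4,-7.8,9],"dr":[0,0,-0.9],"claw":8.54}
    - {"dp":[4.4,-7.8,9],"dr":[0,0,-1.08],"claw":8.54}
    - {"dp":[4.4,-7.8,9],"dr":[0,0,-1.26],"claw":8.54}
    - {"dp":[4.4,-7.8,9],"dr":[0,0,-1.284],"claw":8.54}

```text
time_s: 1.5
eef_pos: [0.447, 0.044, 0.1524]
eef_rot: [3.142, 0.0, 2.854]
force: [-0.3, 0.4, -0.1]
grip_width: 0.0859
```

```bash
python3 - <<'E'
from h import *
print(bot.tips_ahead,dp(-124,15,60),dp(-124,15,26))
im,K,T,st=wrist()
cv2.imwrite("pics/w2.png",im)
i2,K2,T2=fixed("side");cv2.imwrite("pics/s2.png",cv2.resize(i2[100:280,180:380],None,fx=3,fy=3))
E
```

```text
t 1.5 fix mm [-123.3   14.6] z 152.4 tool-y angle in fix deg 89.95 F fix [-0.4  0.4 -0.1] grip 0.0859 j6 [ 0.1  -0.    0.39]
t 1.5 fix mm [-123.3   14.6] z 152.4 tool-y angle in fix deg 89.95 F fix [-0.4  0.4 -0.1] grip 0.0859 j6 [ 0.1  -0.    0.39]
0.011 [0.07 0.04 9.24] [ 0.07  0.04 12.64]
```

View pics/w2.png

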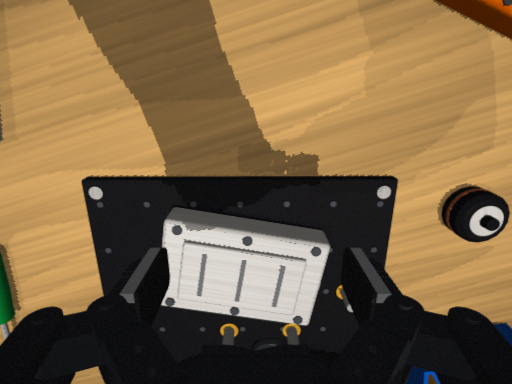

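View pics/s2.png

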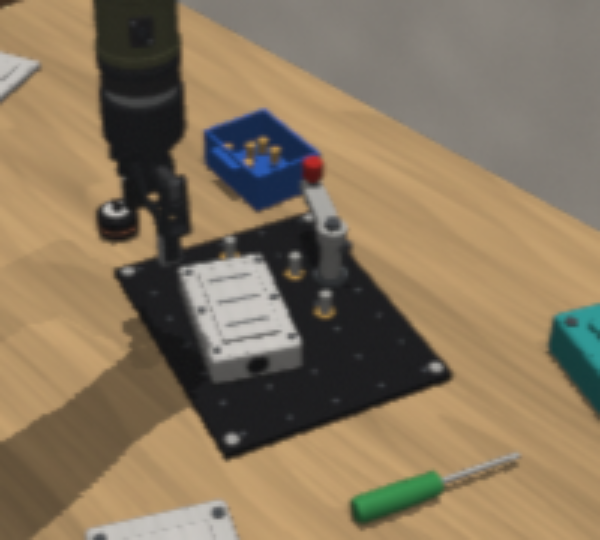

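Request:
apply_moves:
  targets:
    - {"dp":[0.1,0,5],"claw":8.54}
    - {"dp":[0.1,0,9],"claw":8.54}
    - {"dp":[0.1,0,11],"claw":8.54}
    - {"dp":[0.1,0,12],"claw":8.54}
    - {"dp":[0.1,0,12.6],"claw":8.54}
    - {"dp":[0.1,0,12.6],"claw":8.54}

```text
invalid input
```

```bash
python3 - <<'E'
from h import *
print(bot.tips_ahead,dp(-60,15,26))
i2,K2,T2=fixed("side");cv2.imwrite("pics/s3.png",cv2.resize(i2[100:280,180:380],None,fx=3,fy=3))
E
```

```text
t 1.6 fix mm [-123.3   14.7] z 152.4 tool-y angle in fix deg 89.88 F fix [ 0.4  0.  -0.6] grip 0.0851 j6 [0.1  0.   0.39]
0.011 [-6.33  0.05 12.64]
```

View pics/s3.png

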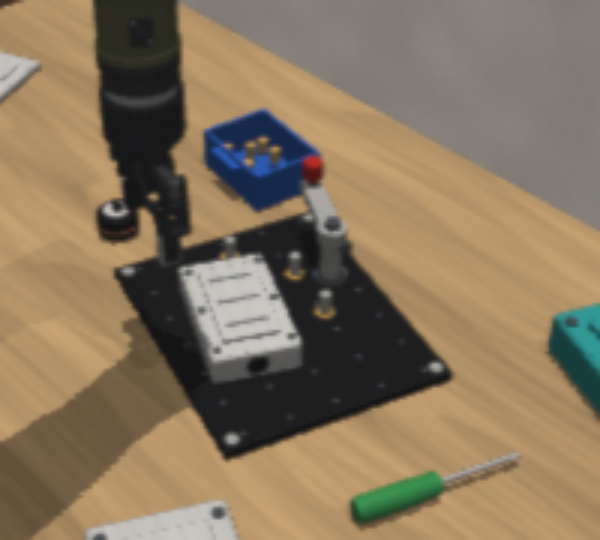

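Invalid input: the rows probably need "dr" too.

Request:
apply_moves:
  targets:
    - {"dp":[0.1,0,5],"dr":[0,0,0],"claw":8.54}
    - {"dp":[0.1,0,9],"dr":[0,0,0],"claw":8.54}
    - {"dp":[0.1,0,11],"dr":[0,0,0],"claw":8.54}
    - {"dp":[0.1,0,12],"dr":[0,0,0],"claw":8.54}
    - {"dp":[0.1,0,12.6],"dr":[0,0,0],"claw":8.54}
    - {"dp":[0.1,0,12.6],"dr":[0,0,0],"claw":8.54}

```text
time_s: 2.4
eef_pos: [0.4464, 0.0443, 0.0266]
eef_rot: [3.141, 0.001, 2.854]
force: [0.1, 0.3, 0.1]
grip_width: 0.0854
```

```bash
python3 - <<'E'
from h import *
print(bot.tips_ahead,dp(-60,15,26))
i2,K2,T2=fixed("side");cv2.imwrite("pics/s4.png",cv2.resize(i2[100:280,180:380],None,fx=3,fy=3))
E
```

```text
t 2.4 fix mm [-124.    14.8] z 26.6 tool-y angle in fix deg 89.98 F fix [-0.   0.3  0.1] grip 0.0854 j6 [ 0.1  -0.    0.39]
0.011 [-6.4   0.03  0.06]
```

View pics/s4.png

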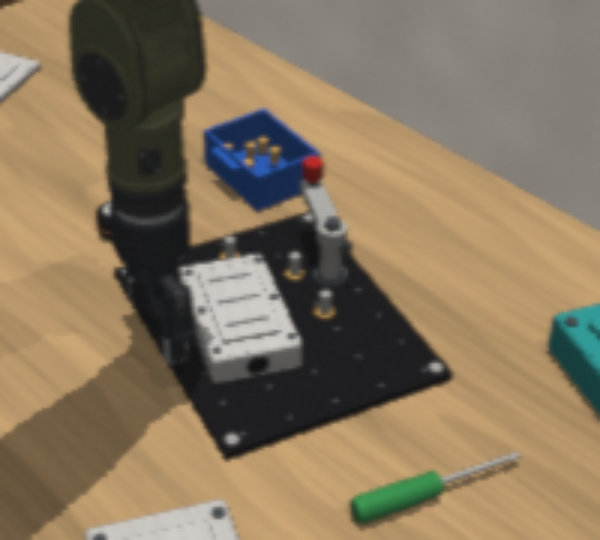

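Request:
apply_moves:
  targets:
    - {"dp":[-1.0,0,0],"dr":[0,0,0],"claw":8.54}
    - {"dp":[-1.7,0,0],"dr":[0,0,0],"claw":8.54}
    - {"dp":[-2.4,0,0],"dr":[0,0,0],"claw":8.54}
    - {"dp":[-3.1,0,0],"dr":[0,0,0],"claw":8.54}
    - {"dp":[-3.8,0,0],"dr":[0,0,0],"claw":8.54}
    - {"dp":[-4.5,0,0],"dr":[0,0,0],"claw":8.54}
    - {"dp":[-5.2,0,0],"dr":[0,0,0],"claw":8.54}
    - {"dp":[-5.8,0,0],"dr":[0,0,0],"claw":8.54}

```text
time_s: 3.45
eef_pos: [0.5021, 0.0279, 0.0262]
eef_rot: [3.141, -0.0, 2.855]
force: [-1.7, -0.2, -0.8]
grip_width: 0.0855
```

```bash
python3 - <<'E'
from h import *
print(dp(-60,15,26))
i2,K2,T2=fixed("side");cv2.imwrite("pics/s5.png",cv2.resize(i2[100:280,180:380],None,fx=3,fy=3))
im,K,T,st=wrist()
cv2.imwrite("pics/w5.png",im)
E
```

```text
t 3.45 fix mm [-65.9  14.7] z 26.2 tool-y angle in fix deg 90.01 F fix [-1.6 -0.7 -0.8] grip 0.0855 j6 [0.06 0.   0.34]
[-0.59  0.03  0.02]
```

View pics/s5.png

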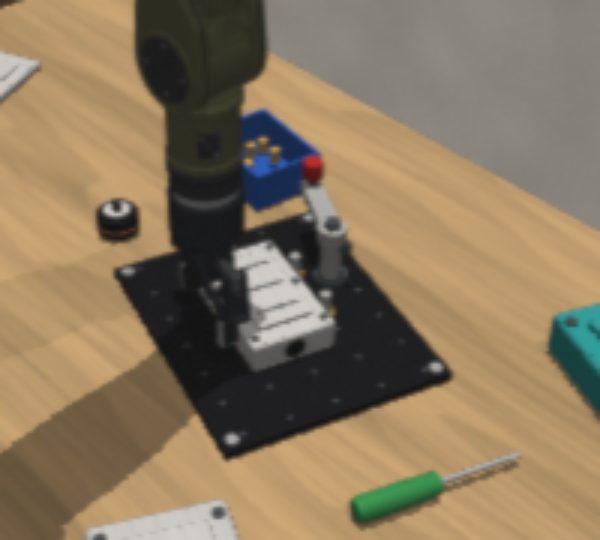

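View pics/w5.png

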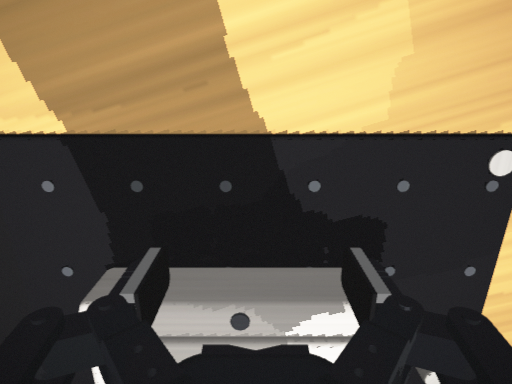

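Request:
apply_moves:
  targets:
    - {"dp":[-0.3,0,0],"dr":[0,0,0],"claw":8.54}
    - {"dp":[-0.6,0,0],"dr":[0,0,0],"claw":8.54}
    - {"dp":[-0.8,0,0],"dr":[0,0,0],"claw":8.54}

```text
time_s: 3.92
eef_pos: [0.5093, 0.0256, 0.0263]
eef_rot: [-3.142, -0.0, 2.855]
force: [-2.3, 2.1, -0.2]
grip_width: 0.0856
```

Request:
apply_moves:
  targets:
    - {"dp":[-0.1,0,0],"dr":[0,0,0],"claw":8.54}
    - {"dp":[-0.2,0,0],"dr":[0,0,0],"claw":8.54}

```text
time_s: 4.18
eef_pos: [0.5111, 0.0251, 0.0263]
eef_rot: [-3.142, -0.0, 2.855]
force: [-2.7, 0.2, 1.1]
grip_width: 0.0852
```

```bash
python3 - <<'E'
from h import *
print(dp(-60,15,26))
i2,K2,T2=fixed("side");cv2.imwrite("pics/s6.png",cv2.resize(i2[100:280,180:380],None,fx=3,fy=3))
E
```

```text
t 4.17 fix mm [-56.5  14.6] z 26.3 tool-y angle in fix deg 90.0 F fix [-2.6 -0.5  1.1] grip 0.0852 j6 [0.05 0.   0.34]
[0.35 0.04 0.03]
```

View pics/s6.png

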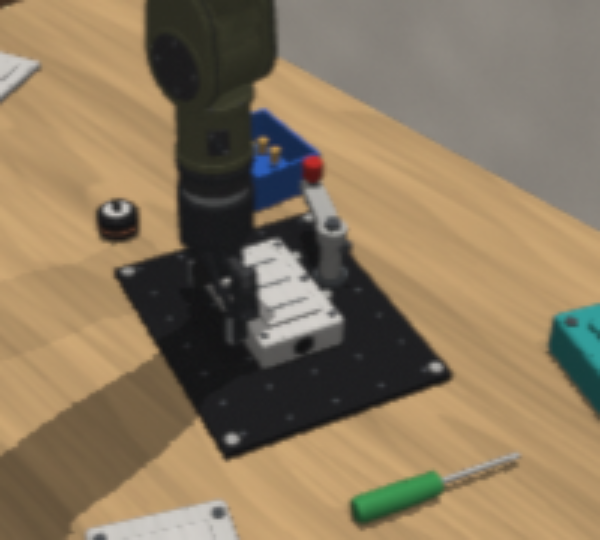

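Request:
apply_moves:
  targets:
    - {"dp":[-0.1,0,0],"dr":[0,0,0],"claw":8.54}
    - {"dp":[-0.2,0,0],"dr":[0,0,0],"claw":8.54}

```text
time_s: 4.47
eef_pos: [0.5111, 0.0249, 0.0259]
eef_rot: [-3.142, -0.004, 2.855]
force: [-6.1, 2.7, 2.3]
grip_width: 0.0856
```

Request:
apply_moves:
  targets:
    - {"dp":[-0.1,0,0],"dr":[0,0,0],"claw":8.54}
    - {"dp":[-0.1,0,0],"dr":[0,0,0],"claw":8.54}

```text
time_s: 4.72
eef_pos: [0.5111, 0.0248, 0.0257]
eef_rot: [-3.141, -0.006, 2.855]
force: [-7.2, 3.4, 2.8]
grip_width: 0.0853
```

```bash
python3 - <<'E'
from h import *
pose()
E
```

```text
t 4.72 fix mm [-56.5  14.3] z 25.7 tool-y angle in fix deg 90.03 F fix [-7.8  1.2  2.8] grip 0.0853 j6 [0.05 0.   0.33]
```

Request:
apply_moves:
  targets:
    - {"dp":[1.5,0,0],"dr":[0,0,0],"claw":8.54}
    - {"dp":[3,0,0],"dr":[0,0,0],"claw":7}
    - {"dp":[3,0,-5],"dr":[0,0,0],"claw":4}
    - {"dp":[3,0,-10],"dr":[0,0,0],"claw":0}
    - {"dp":[0,-5,-14],"dr":[0,0,0],"claw":0}
    - {"dp":[-4,-10,-14],"dr":[0,0,0],"claw":0}
    - {"dp":[-5.5,-13,-14],"dr":[0,0,0],"claw":0}
    - {"dp":[-5.5,-13,-14],"dr":[0,0,0],"claw":0}

```text
time_s: 5.72
eef_pos: [0.5309, -0.1186, 0.1666]
eef_rot: [-3.141, 0.002, 2.851]
force: [-0.6, -0.8, 0.1]
grip_width: -0.0001
```

```bash
python3 - <<'E'
from h import *
print(bot.tips_ahead,dp(0,-120,60))
im,K,T,st=wrist()
cv2.imwrite("pics/w7.png",im)
i2,K2,T2=fixed("side");cv2.imwrite("pics/s7.png",cv2.resize(i2[100:280,180:380],None,fx=3,fy=3))
i2,K2,T2=fixed("scene");cv2.imwrite("pics/c7.png",cv2.resize(i2[160:280,160:320],None,fx=4,fy=4))
E
```

```text
t 5.72 fix mm [   3.  -117.6] z 166.6 tool-y angle in fix deg 89.76 F fix [-0.3 -0.9  0.1] grip -0.0001 j6 [-0.22 -0.    0.07]
0.011 [ 0.33 -0.23 10.66]
```

View pics/w7.png

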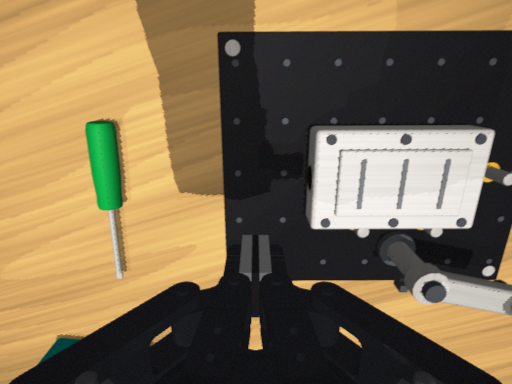

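View pics/s7.png

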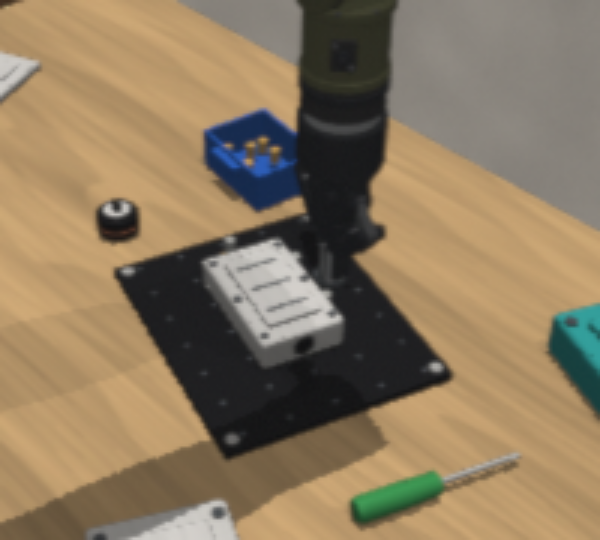

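View pics/c7.png

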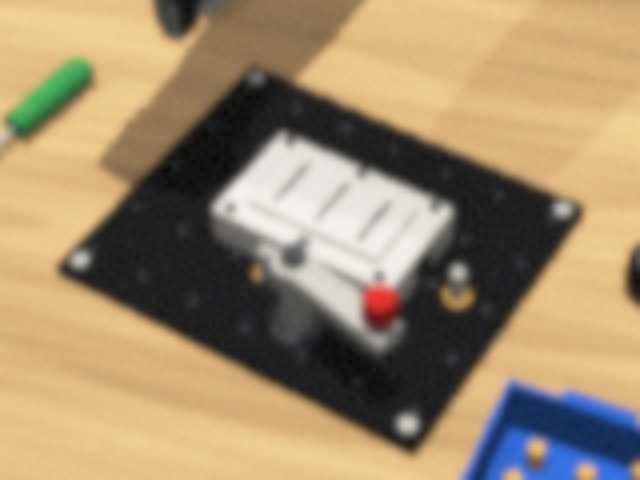

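```bash
python3 - <<'E'
from h import *
im,K,T,st=wrist()
print('end corners',w2f(cast([[314.5,127],[308,228],[494,127],[479,229]],.046,K,T)).round(1))
print(dp(0,-125,35))
E
```

```text
end corners [[-51.4 -66.4]
 [ 39.7 -66.6]
 [-51.5  81. ]
 [ 40.7  90.3]]
t 5.92 fix mm [   0.6 -114.6] z 166.1 tool-y angle in fix deg 90.06 F fix [-0.2  0.3  0.5] grip 0.0001 j6 [-0.21  0.    0.07]
[ 0.05 -1.04 13.11]
```

Request:
apply_moves:
  targets:
    - {"dp":[0.05,0,5],"dr":[0,0,0],"claw":0}
    - {"dp":[0.05,0,9],"dr":[0,0,0],"claw":0}
    - {"dp":[0.05,0,12],"dr":[0,0,0],"claw":0}
    - {"dp":[0.05,0,13.4],"dr":[0,0,0],"claw":0}
    - {"dp":[0.05,0,13.4],"dr":[0,0,0],"claw":0}

```text
time_s: 6.55
eef_pos: [0.5289, -0.115, 0.0318]
eef_rot: [-3.142, -0.002, 2.856]
force: [0.2, 0.3, 1.1]
grip_width: -0.0002
```

```bash
python3 - <<'E'
from h import *
print(dp(0,-66,32))
i2,K2,T2=fixed("side");cv2.imwrite("pics/s8.png",cv2.resize(i2[100:280,180:380],None,fx=3,fy=3))
E
```

```text
t 6.55 fix mm [   0.2 -114.7] z 31.8 tool-y angle in fix deg 90.07 F fix [0.1 0.4 1.1] grip -0.0002 j6 [-0.21  0.    0.07]
[ 0.01  4.87 -0.02]
```

View pics/s8.png

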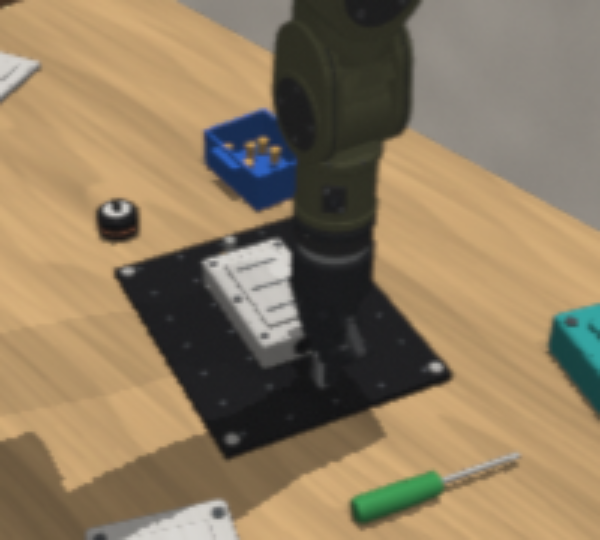

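Request:
apply_moves:
  targets:
    - {"dp":[0,1,0],"dr":[0,0,0],"claw":0}
    - {"dp":[0,1.8,0],"dr":[0,0,0],"claw":0}
    - {"dp":[0,2.4,0],"dr":[0,0,0],"claw":0}
    - {"dp":[0,3,0],"dr":[0,0,0],"claw":0}
    - {"dp":[0,3.6,0],"dr":[0,0,0],"claw":0}
    - {"dp":[0,4.2,0],"dr":[0,0,0],"claw":0}
    - {"dp":[0,4.7,0],"dr":[0,0,0],"claw":0}

```text
time_s: 7.48
eef_pos: [0.543, -0.0707, 0.0323]
eef_rot: [-3.141, 0.0, 2.855]
force: [-0.1, -2.3, 0.5]
grip_width: -0.0
```

```bash
python3 - <<'E'
from h import *
print(dp(0,-60,32))
i2,K2,T2=fixed("side");cv2.imwrite("pics/s9.png",cv2.resize(i2[100:280,180:380],None,fx=3,fy=3))
i2,K2,T2=fixed("scene");cv2.imwrite("pics/c9.png",cv2.resize(i2[160:280,160:320],None,fx=4,fy=4))
E
```

```text
t 7.47 fix mm [  1.2 -68.3] z 32.3 tool-y angle in fix deg 89.99 F fix [ 0.5 -2.2  0.5] grip -0.0 j6 [-0.13 -0.    0.16]
[0.12 0.83 0.03]
```

View pics/s9.png

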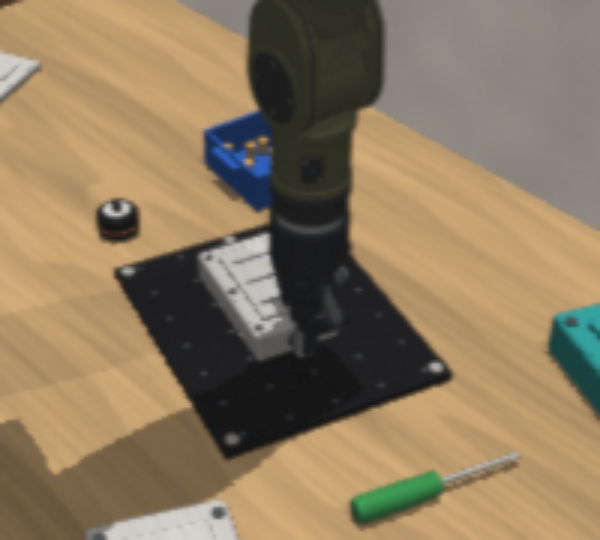

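View pics/c9.png

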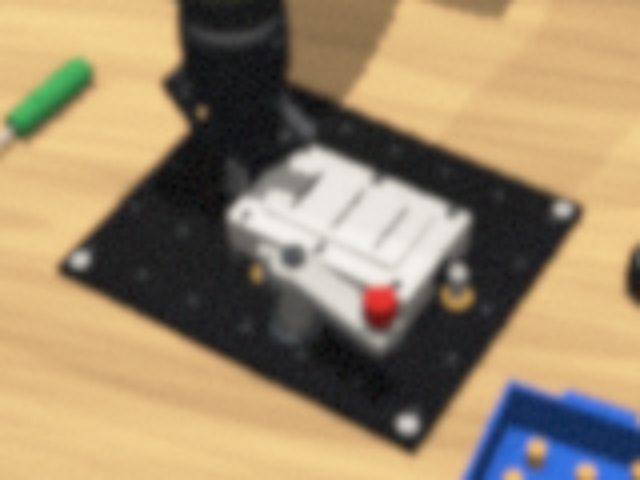

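Request:
apply_moves:
  targets:
    - {"dp":[0,0.3,0],"dr":[0,0,0],"claw":0}
    - {"dp":[0,0.6,0],"dr":[0,0,0],"claw":0}
    - {"dp":[0,0.7,0],"dr":[0,0,0],"claw":0}

```text
time_s: 7.95
eef_pos: [0.5449, -0.0641, 0.0323]
eef_rot: [-3.141, -0.0, 2.855]
force: [-0.2, -2.5, 0.3]
grip_width: 0.0001
```

```bash
python3 - <<'E'
from h import *
pose()
E
```

```text
t 7.95 fix mm [  1.1 -61.4] z 32.3 tool-y angle in fix deg 90.0 F fix [ 0.6 -2.4  0.3] grip 0.0001 j6 [-0.12 -0.    0.17]
```

Request:
apply_moves:
  targets:
    - {"dp":[0,0.15,0],"dr":[0,0,0],"claw":0}
    - {"dp":[0,0.3,0],"dr":[0,0,0],"claw":0}

```text
time_s: 8.2
eef_pos: [0.5456, -0.0616, 0.0322]
eef_rot: [-3.14, -0.0, 2.855]
force: [-0.6, -4.3, 2.0]
grip_width: 0.0
```

```bash
python3 - <<'E'
from h import *
pose()
E
```

```text
t 8.2 fix mm [  1.1 -58.8] z 32.2 tool-y angle in fix deg 89.98 F fix [ 0.6 -4.3  2. ] grip 0.0 j6 [-0.11 -0.    0.18]
```

Request:
apply_moves:
  targets:
    - {"dp":[0,0.1,0],"dr":[0,0,0],"claw":0}
    - {"dp":[0,0.2,0],"dr":[0,0,0],"claw":0}

```text
time_s: 8.45
eef_pos: [0.5456, -0.0615, 0.0323]
eef_rot: [-3.136, 0.0, 2.854]
force: [-2.8, -9.3, 1.8]
grip_width: -0.0001
```

```bash
python3 - <<'E'
from h import *
pose()
E
```

```text
t 8.45 fix mm [  1.  -58.7] z 32.3 tool-y angle in fix deg 89.93 F fix [-0.  -9.7  1.8] grip -0.0001 j6 [-0.11 -0.01  0.18]
```

Request:
apply_moves:
  targets:
    - {"dp":[0,-1,0],"dr":[0,0,0],"claw":0}
    - {"dp":[0,-3,0],"dr":[0,0,0],"claw":0}
    - {"dp":[0,-3,-5],"dr":[0,0,0],"claw":0}
    - {"dp":[2,-2,-10],"dr":[0,0,0],"claw":0}
    - {"dp":[5,3,-14],"dr":[0,0,0],"claw":4}
    - {"dp":[8,6,-18],"dr":[0,0,0],"claw":8.5}
    - {"dp":[10,7,-20],"dr":[0,0,0],"claw":8.5}
    - {"dp":[10,7,-20],"dr":[0,0,0],"claw":8.5}

```text
time_s: 9.45
eef_pos: [0.4704, 0.0366, 0.2343]
eef_rot: [3.14, 0.004, 2.857]
force: [-0.2, -0.6, 0.6]
grip_width: 0.0722
```

```bash
python3 - <<'E'
from h import *
print(dp(-95,20,26))
im,K,T,st=wrist()
cv2.imwrite("pics/w10.png",im)
E
```

```text
t 9.45 fix mm [-98.8  14.2] z 234.3 tool-y angle in fix deg 90.11 F fix [-0.  -0.7  0.6] grip 0.0722 j6 [0.08 0.   0.36]
[-0.31  0.54 20.83]
```

View pics/w10.png

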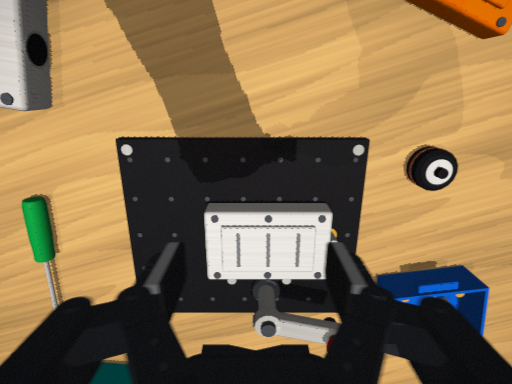

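Request:
apply_moves:
  targets:
    - {"dp":[0,0.8,6],"dr":[0,0,0],"claw":8.54}
    - {"dp":[0,0.8,12],"dr":[0,0,0],"claw":8.54}
    - {"dp":[0,0.8,17],"dr":[0,0,0],"claw":8.54}
    - {"dp":[0,0.8,20],"dr":[0,0,0],"claw":8.54}
    - {"dp":[0,0.8,20.8],"dr":[0,0,0],"claw":8.54}
    - {"dp":[-2,0.8,20.8],"dr":[0,0,0],"claw":8.54}
    - {"dp":[-3.5,0.8,20.8],"dr":[0,0,0],"claw":8.54}

```text
time_s: 10.38
eef_pos: [0.5077, 0.0331, 0.0246]
eef_rot: [3.141, 0.001, 2.854]
force: [0.9, 0.0, 0.4]
grip_width: 0.0857
```

```bash
python3 - <<'E'
from h import *
print(dp(-57,23,26))
E
```

```text
t 10.38 fix mm [-62.   21.3] z 24.6 tool-y angle in fix deg 89.94 F fix [0.8 0.2 0.4] grip 0.0857 j6 [ 0.07 -0.    0.35]
[-0.5   0.17 -0.14]
```

Request:
apply_moves:
  targets:
    - {"dp":[-0.3,0,0],"dr":[0,0,0],"claw":8.54}
    - {"dp":[-0.5,0,0],"dr":[0,0,0],"claw":8.54}
    - {"dp":[-0.7,0,0],"dr":[0,0,0],"claw":8.54}
    - {"dp":[-0.8,0,0],"dr":[0,0,0],"claw":8.54}

```text
time_s: 10.88
eef_pos: [0.5131, 0.0318, 0.0243]
eef_rot: [-3.142, -0.001, 2.855]
force: [-1.7, 1.3, 0.4]
grip_width: 0.0853
```

```bash
python3 - <<'E'
from h import *
pose()
E
```

```text
t 10.88 fix mm [-56.5  21.6] z 24.3 tool-y angle in fix deg 90.02 F fix [-2.   0.7  0.4] grip 0.0853 j6 [0.06 0.   0.35]
```

Request:
apply_moves:
  targets:
    - {"dp":[-0.1,0,0],"dr":[0,0,0],"claw":8.54}
    - {"dp":[-0.2,0,0],"dr":[0,0,0],"claw":8.54}

```text
time_s: 11.12
eef_pos: [0.5131, 0.0316, 0.0239]
eef_rot: [-3.141, -0.005, 2.855]
force: [-5.9, 2.7, 3.5]
grip_width: 0.0856
```

```bash
python3 - <<'E'
from h import *
pose()
E
```

```text
t 11.12 fix mm [-56.5  21.4] z 23.9 tool-y angle in fix deg 90.03 F fix [-6.4  1.   3.5] grip 0.0856 j6 [0.06 0.   0.35]
```

Request:
apply_moves:
  targets:
    - {"dp":[1.5,0,0],"dr":[0,0,0],"claw":8.54}
    - {"dp":[3,0,0],"dr":[0,0,0],"claw":8.54}
    - {"dp":[3,0,-5],"dr":[0,0,0],"claw":5}
    - {"dp":[3,0,-10],"dr":[0,0,0],"claw":0}
    - {"dp":[2,0,-14.5],"dr":[0,0,0],"claw":0}
    - {"dp":[0,0,-14.5],"dr":[0,0,0],"claw":0}
    - {"dp":[0,0,-14.5],"dr":[0,0,0],"claw":0}

```text
time_s: 12.0
eef_pos: [0.5165, 0.0311, 0.1699]
eef_rot: [3.141, 0.002, 2.854]
force: [-0.5, -0.6, 0.1]
grip_width: -0.0001
```

```bash
python3 - <<'E'
from h import *
print(dp(134,65,165))
im,K,T,st=wrist()
cv2.imwrite("pics/w11.png",im)
i2,K2,T2=fixed("scene");cv2.imwrite("pics/c11.png",cv2.resize(i2[160:280,160:320],None,fx=4,fy=4))
E
```

```text
t 12.0 fix mm [-53.1  21.9] z 169.9 tool-y angle in fix deg 89.98 F fix [-0.3 -0.8  0.1] grip -0.0001 j6 [ 0.06 -0.    0.35]
[-18.71   4.32   0.54]
```

View pics/w11.png

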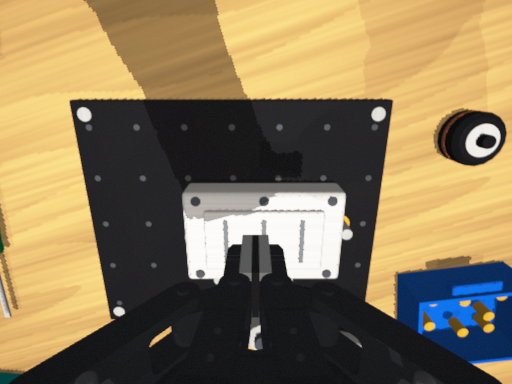

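View pics/c11.png

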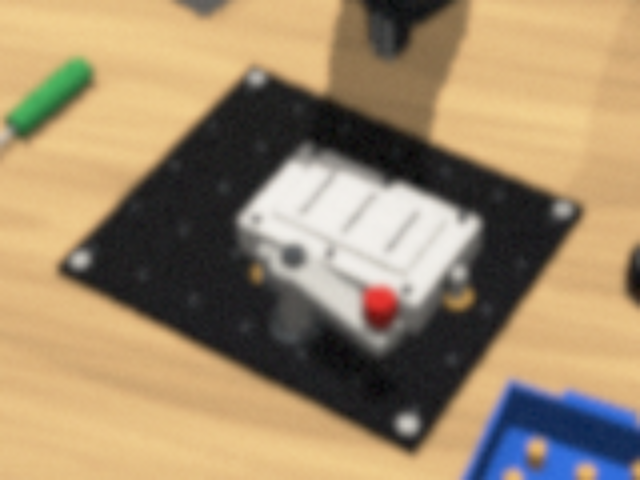

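Request:
apply_moves:
  targets:
    - {"dp":[-5,1.2,0],"dr":[0,0,0],"claw":0}
    - {"dp":[-10,2.4,0],"dr":[0,0,0],"claw":0}
    - {"dp":[-15,3.6,0],"dr":[0,0,0],"claw":0}
    - {"dp":[-18.9,4.3,0],"dr":[0,0,0],"claw":0}
    - {"dp":[-18.9,4.3,0],"dr":[0,0,0],"claw":0}

```text
time_s: 12.72
eef_pos: [0.7099, 0.0188, 0.1665]
eef_rot: [-3.141, -0.002, 2.854]
force: [-1.0, -0.5, 0.3]
grip_width: 0.0001
```

```bash
python3 - <<'E'
from h import *
print(dp(134,65,87))
im,K,T,st=wrist()
cv2.imwrite("pics/w12.png",im)
i2,K2,T2=fixed("scene");cv2.imwrite("pics/c12.png",cv2.resize(i2[160:280,160:320],None,fx=4,fy=4))
E
```

```text
t 12.72 fix mm [135.9  64.8] z 166.5 tool-y angle in fix deg 89.98 F fix [-0.8 -0.8  0.3] grip 0.0001 j6 [ 0.03 -0.    0.31]
[0.17 0.03 7.95]
```

View pics/w12.png

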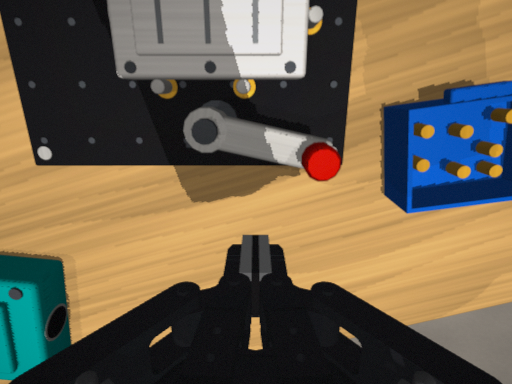

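View pics/c12.png

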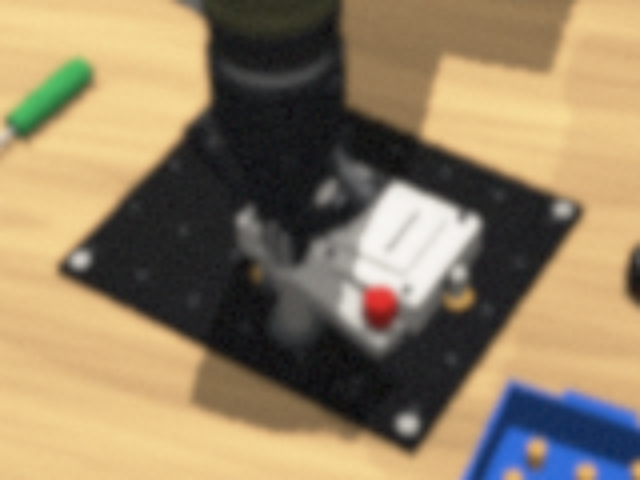

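```bash
python3 - <<'E'
from h import *
im,K,T,st=wrist()
hsv=cv2.cvtColor(im,cv2.COLOR_BGR2HSV)
m=cv2.inRange(hsv,(0,180,170),(6,255,255))|cv2.inRange(hsv,(174,180,170),(180,255,255))
y,x=np.nonzero(m);print(x.mean(),y.mean(),len(x))
k=w2f(cast([[x.mean(),y.mean()]],.110,K,T))[0]; d=k-[82,30]; print(k,np.hypot(*d),np.arctan2(-d[0],d[1]))
n=w2f(cast([[205,129]],.091,K,T))[0]; print('nut',n); d=k-n; print(np.hypot(*d),np.arctan2(-d[0],d[1]))
a0=np.arctan2(-d[0],d[1])
st,M=pose()
for a in [a0,-.1,.1,.3,.5,.7,.9,1.1,1.3,1.45,1.571]:
    u=np.array([-np.sin(a),np.cos(a)]);nn=np.array([np.cos(a),np.sin(a)])
    p=np.array([82,30])+45*u+(12+11*abs(nn[0])+13.5*abs(nn[1]))*nn
    w=np.r_[f2w(p),.087]; print(round(a,2),p.round(1),((w-st['eef_pos'])@M*100).round(2))
E
```

```text
323.76255088195387 168.3989145183175 737
[100.09142837 108.14307706] 80.20997614562515 -0.22750842023782408
nut [77.36724001 29.9449005 ]
81.43306180669656 -0.28280840855983413
t 12.88 fix mm [133.1  64.3] z 168.2 tool-y angle in fix deg 90.01 F fix [ 0.5 -0.7 -0.2] grip -0.0001 j6 [0.03 0.   0.31]
-0.28 [119.8  65.9] [1.3  0.16 8.13]
-0.1 [110.7  72.3] [2.22 0.81 8.13]
0.1 [101.7  77.2] [3.12 1.3  8.13]
0.3 [94.  80.8] [3.88 1.66 8.14]
0.5 [85.1 83. ] [4.77 1.88 8.14]
0.7 [75.3 83.2] [5.76 1.9  8.14]
0.9 [65. 81.] [6.78 1.68 8.15]
1.1 [55.1 76.3] [7.78 1.21 8.15]
1.3 [46.1 69. ] [8.67 0.48 8.15]
1.45 [40.5 62. ] [ 9.23 -0.23  8.16]
1.57 [37.  55.5] [ 9.59 -0.87  8.16]
```

Request:
apply_moves:
  targets:
    - {"dp":[0,0,4],"dr":[0,0,0],"claw":0}
    - {"dp":[0,0,7],"dr":[0,0,0],"claw":0}
    - {"dp":[0,0,8.1],"dr":[0,0,0],"claw":0}
    - {"dp":[0,0,8.1],"dr":[0,0,0],"claw":0}
    - {"dp":[0.7,0,8.1],"dr":[0,0,0],"claw":0}
    - {"dp":[1.3,0.2,8.1],"dr":[0,0,0],"claw":0}
    - {"dp":[1.8,0.5,8.1],"dr":[0,0,0],"claw":0}
    - {"dp":[2.2,0.8,8.1],"dr":[0,0,0],"claw":0}

```text
time_s: 13.88
eef_pos: [0.6905, 0.0328, 0.0889]
eef_rot: [-3.141, 0.002, 2.855]
force: [1.0, -1.2, -0.1]
grip_width: -0.0001
```

```bash
python3 - <<'E'
from h import *
pose()
im,K,T,st=wrist()
cv2.imwrite("pics/w13.png",im)
i2,K2,T2=fixed("scene");cv2.imwrite("pics/c13.png",cv2.resize(i2[160:280,160:320],None,fx=4,fy=4))
E
```

```text
t 13.88 fix mm [113.3  72.7] z 88.9 tool-y angle in fix deg 90.0 F fix [ 1.3 -0.9 -0.1] grip -0.0001 j6 [ 0.05 -0.    0.33]
```

View pics/w13.png

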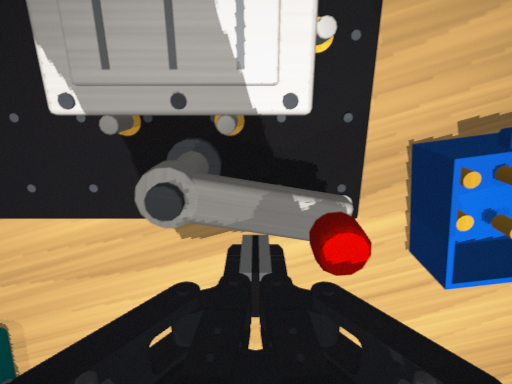

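View pics/c13.png

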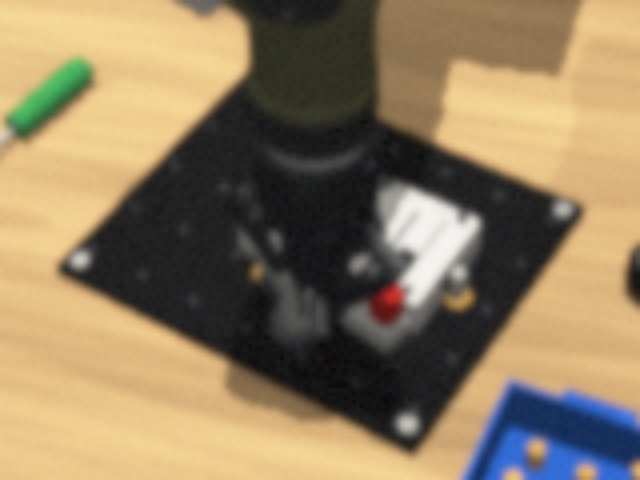

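Request:
apply_moves:
  targets:
    - {"dp":[0.5,0.3,0.1],"dr":[0,0,0],"claw":0}
    - {"dp":[0.9,0.5,0.1],"dr":[0,0,0],"claw":0}
    - {"dp":[1.3,0.7,0.1],"dr":[0,0,0],"claw":0}
    - {"dp":[1.7,0.85,0.1],"dr":[0,0,0],"claw":0}
    - {"dp":[2.1,1.0,0.1],"dr":[0,0,0],"claw":0}
    - {"dp":[2.6,1.1,0.1],"dr":[0,0,0],"claw":0}
    - {"dp":[3.1,1.1,0.1],"dr":[0,0,0],"claw":0}
    - {"dp":[3.5,1.1,0.1],"dr":[0,0,0],"claw":0}

```text
time_s: 14.98
eef_pos: [0.6594, 0.0534, 0.0873]
eef_rot: [3.141, -0.0, 2.855]
force: [1.7, -0.7, 0.0]
grip_width: -0.0
```

```bash
python3 - <<'E'
from h import *
st,M=pose()
im,K,T,st=wrist()
cv2.imwrite("pics/w14.png",im)
for a in [.7,.9,1.1,1.3,1.45,1.571]:
    u=np.array([-np.sin(a),np.cos(a)]);nn=np.array([np.cos(a),np.sin(a)])
    p=np.array([82,30])+45*u+(12+11*abs(nn[0])+13.5*abs(nn[1]))*nn
    w=np.r_[f2w(p),.087]; print(round(a,2),p.round(1),((w-st['eef_pos'])@M*100).round(2))
E
```

```text
t 14.97 fix mm [77.7 83.7] z 87.3 tool-y angle in fix deg 90.01 F fix [ 1.9 -0.2  0. ] grip -0.0 j6 [0.08 0.   0.37]
0.7 [75.3 83.2] [ 0.24 -0.05  0.03]
0.9 [65. 81.] [ 1.27 -0.27  0.03]
1.1 [55.1 76.3] [ 2.26 -0.74  0.03]
1.3 [46.1 69. ] [ 3.16 -1.47  0.03]
1.45 [40.5 62. ] [ 3.72 -2.17  0.03]
1.57 [37.  55.5] [ 4.07 -2.82  0.03]
```

View pics/w14.png

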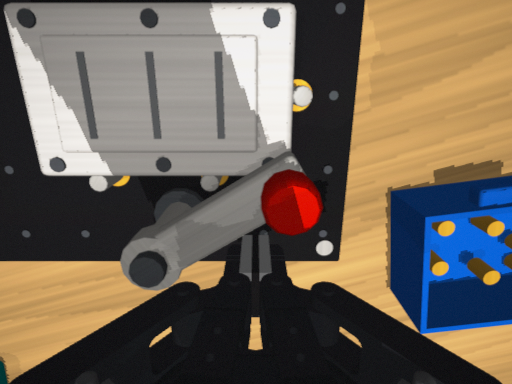

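Request:
apply_moves:
  targets:
    - {"dp":[0.5,-0.1,0],"dr":[0,0,0],"claw":0}
    - {"dp":[1.0,-0.2,0],"dr":[0,0,0],"claw":0}
    - {"dp":[1.5,-0.45,0],"dr":[0,0,0],"claw":0}
    - {"dp":[2.0,-0.7,0],"dr":[0,0,0],"claw":0}
    - {"dp":[2.5,-1.05,0],"dr":[0,0,0],"claw":0}
    - {"dp":[2.9,-1.4,0],"dr":[0,0,0],"claw":0}
    - {"dp":[3.2,-1.8,0],"dr":[0,0,0],"claw":0}
    - {"dp":[3.5,-2.1,0],"dr":[0,0,0],"claw":0}

```text
time_s: 16.02
eef_pos: [0.6199, 0.0428, 0.0873]
eef_rot: [3.141, -0.0, 2.855]
force: [1.4, 0.3, 1.2]
grip_width: 0.0001
```

```bash
python3 - <<'E'
from h import *
st,M=pose()
im,K,T,st=wrist()
cv2.imwrite("pics/w15.png",im)
E
```

```text
t 16.02 fix mm [42.8 62.3] z 87.3 tool-y angle in fix deg 89.99 F fix [1.2 0.7 1.2] grip 0.0001 j6 [0.07 0.   0.36]
```

View pics/w15.png

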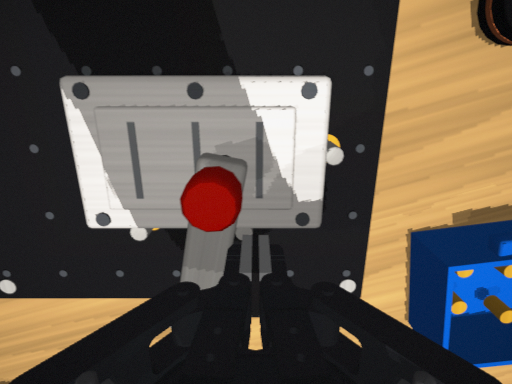

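Request:
apply_moves:
  targets:
    - {"dp":[0.2,-0.3,0],"dr":[0,0,0],"claw":0}
    - {"dp":[0.3,-0.6,0],"dr":[0,0,0],"claw":0}
    - {"dp":[0.3,-0.8,0],"dr":[0,0,0],"claw":0}
    - {"dp":[0.3,-0.9,0],"dr":[0,0,0],"claw":0}

```text
time_s: 16.58
eef_pos: [0.6141, 0.0354, 0.0871]
eef_rot: [3.141, -0.002, 2.855]
force: [0.0, 4.0, 0.5]
grip_width: 0.0002
```

```bash
python3 - <<'E'
from h import *
st,M=pose()
E
```

```text
t 16.57 fix mm [39.4 53.7] z 87.1 tool-y angle in fix deg 90.0 F fix [-1.1  3.9  0.5] grip 0.0002 j6 [0.06 0.   0.34]
```

Request:
apply_moves:
  targets:
    - {"dp":[0,-0.15,0],"dr":[0,0,0],"claw":0}
    - {"dp":[0,-0.3,0],"dr":[0,0,0],"claw":0}

```text
time_s: 16.82
eef_pos: [0.6141, 0.035, 0.0872]
eef_rot: [3.136, -0.002, 2.856]
force: [0.8, 10.5, 0.2]
grip_width: 0.0001
```

```bash
python3 - <<'E'
from h import *
st,M=pose()
E
```

```text
t 16.82 fix mm [39.4 53.2] z 87.2 tool-y angle in fix deg 90.08 F fix [-2.2 10.3  0.2] grip 0.0001 j6 [0.05 0.01 0.34]
```

Request:
apply_moves:
  targets:
    - {"dp":[0,0.8,0],"dr":[0,0,0],"claw":0}
    - {"dp":[-0.5,2.0,0],"dr":[0,0,0],"claw":0}
    - {"dp":[-0.5,2.0,-5],"dr":[0,0,0],"claw":0}
    - {"dp":[-0.5,2.0,-10],"dr":[0,0,0],"claw":0}
    - {"dp":[2,0,-14],"dr":[0,0,0],"claw":0}
    - {"dp":[7,-2,-15],"dr":[0,0,0],"claw":0}
    - {"dp":[12,-2,-15],"dr":[0,0,0],"claw":0}
    - {"dp":[12,-2,-15],"dr":[0,0,0],"claw":0}

```text
time_s: 17.82
eef_pos: [0.4894, 0.0473, 0.2374]
eef_rot: [-3.14, -0.003, 2.856]
force: [0.4, -0.6, 0.5]
grip_width: -0.0001
```

```bash
python3 - <<'E'
from h import *
pose()
im,K,T,st=wrist()
cv2.imwrite("pics/w16.png",im)
i2,K2,T2=fixed("scene");cv2.imwrite("pics/c16.png",cv2.resize(i2[160:280,160:320],None,fx=4,fy=4))
i2,K2,T2=fixed("side");cv2.imwrite("pics/s16.png",cv2.resize(i2[100:280,180:380],None,fx=3,fy=3))
E
```

```text
t 17.82 fix mm [-83.6  29.7] z 237.4 tool-y angle in fix deg 90.06 F fix [ 0.6 -0.5  0.5] grip -0.0001 j6 [ 0.1  -0.    0.38]
```

View pics/w16.png

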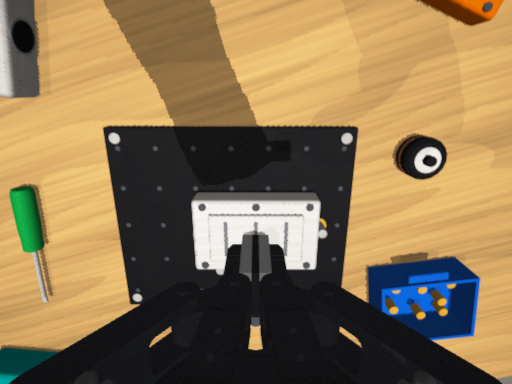

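View pics/c16.png

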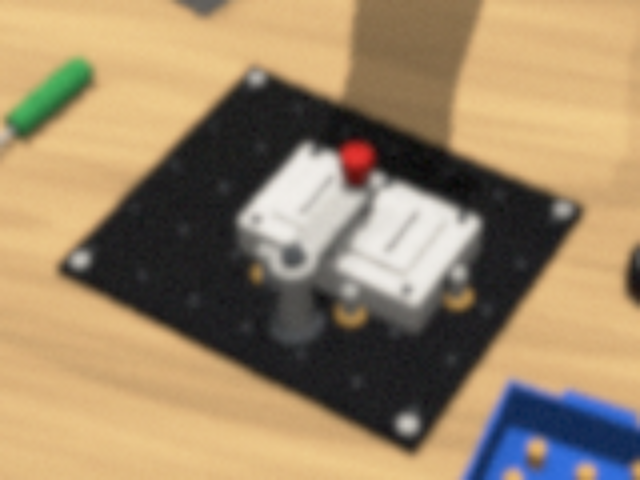

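View pics/s16.png

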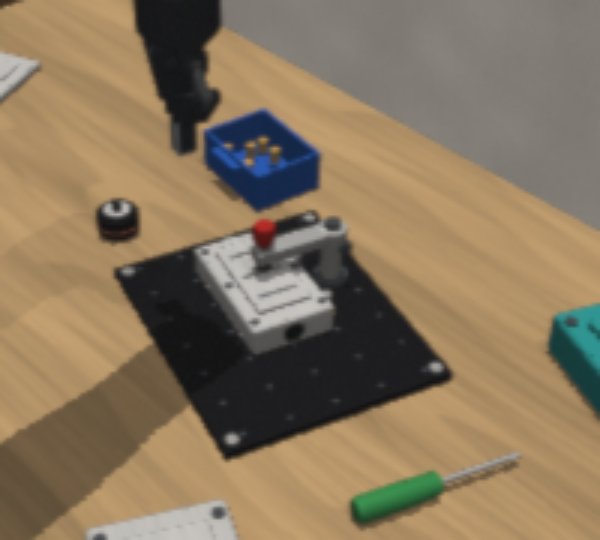

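```bash
python3 - <<'E'
from h import *
print(dp(1,-100,160))
E
```

```text
t 17.98 fix mm [-78.6  31. ] z 237.7 tool-y angle in fix deg 90.01 F fix [0.3 1.2 0.2] grip -0.0002 j6 [ 0.1  -0.    0.38]
[ -7.95 -13.11   7.78]
```

Request:
apply_moves:
  targets:
    - {"dp":[-1,-5,0],"dr":[0,0,0],"claw":0}
    - {"dp":[-4,-10,2],"dr":[0,0,0],"claw":0}
    - {"dp":[-7,-13,6],"dr":[0,0,0],"claw":0}
    - {"dp":[-8,-13.1,11],"dr":[0,0,0],"claw":0}
    - {"dp":[-8,-13.1,16],"dr":[0,0,0],"claw":0}
    - {"dp":[-8,-13.1,20],"dr":[0,0,0],"claw":0}
    - {"dp":[-8,-13.1,20.5],"dr":[0,0,0],"claw":0}
    - {"dp":[-8,-13.1,20.5],"dr":[0,0,0],"claw":0}

```text
time_s: 18.98
eef_pos: [0.5343, -0.1016, 0.0326]
eef_rot: [-3.141, 0.001, 2.855]
force: [0.3, 1.2, 0.3]
grip_width: 0.0003
```

```bash
python3 - <<'E'
from h import *
print(dp(1,-61.5,32))
E
```

```text
t 18.98 fix mm [   1.5 -100.4] z 32.6 tool-y angle in fix deg 89.99 F fix [-0.   1.2  0.3] grip 0.0003 j6 [-0.19 -0.    0.1 ]
[0.05 3.89 0.06]
```

Request:
apply_moves:
  targets:
    - {"dp":[0,1.5,0],"dr":[0,0,0],"claw":0}
    - {"dp":[0,3,0],"dr":[0,0,0],"claw":0}
    - {"dp":[0,3.6,0],"dr":[0,0,0],"claw":0}
    - {"dp":[0,3.9,0],"dr":[0,0,0],"claw":0}
    - {"dp":[0,4.0,0],"dr":[0,0,0],"claw":0}

```text
time_s: 19.6
eef_pos: [0.5442, -0.0627, 0.0324]
eef_rot: [-3.141, 0.0, 2.855]
force: [0.2, 0.0, 0.6]
grip_width: -0.0
```

```bash
python3 - <<'E'
from h import *
pose()
E
```

```text
t 19.6 fix mm [  0.1 -60.2] z 32.4 tool-y angle in fix deg 90.02 F fix [0.1 0.1 0.6] grip -0.0 j6 [-0.11 -0.    0.17]
```

Request:
apply_moves:
  targets:
    - {"dp":[0,0.1,0],"dr":[0,0,0],"claw":0}
    - {"dp":[0,0.15,0],"dr":[0,0,0],"claw":0}

```text
time_s: 19.85
eef_pos: [0.5445, -0.0617, 0.0322]
eef_rot: [-3.141, -0.0, 2.854]
force: [0.5, 0.1, -0.8]
grip_width: 0.0001
```

```bash
python3 - <<'E'
from h import *
pose()
E
```

```text
t 19.85 fix mm [  0.  -59.2] z 32.2 tool-y angle in fix deg 89.97 F fix [ 0.5  0.2 -0.8] grip 0.0001 j6 [-0.11 -0.    0.17]
```

Request:
apply_moves:
  targets:
    - {"dp":[0,0.1,0],"dr":[0,0,0],"claw":0}
    - {"dp":[0,0.15,0],"dr":[0,0,0],"claw":0}

```text
time_s: 20.1
eef_pos: [0.5446, -0.0613, 0.0323]
eef_rot: [-3.139, -0.0, 2.854]
force: [-1.3, -5.7, 1.4]
grip_width: 0.0002
```

```bash
python3 - <<'E'
from h import *
pose()
E
```

```text
t 20.1 fix mm [  0.  -58.8] z 32.3 tool-y angle in fix deg 89.94 F fix [ 0.4 -5.9  1.4] grip 0.0002 j6 [-0.11 -0.    0.18]
```

Request:
apply_moves:
  targets:
    - {"dp":[0,0.1,0],"dr":[0,0,0],"claw":0}
    - {"dp":[0,0.1,0],"dr":[0,0,0],"claw":0}

```text
time_s: 20.35
eef_pos: [0.5446, -0.0612, 0.0323]
eef_rot: [-3.137, -0.0, 2.853]
force: [-1.8, -8.1, 0.5]
grip_width: -0.0
```

```bash
python3 - <<'E'
from h import *
pose()
E
```

```text
t 20.35 fix mm [ -0.  -58.7] z 32.3 tool-y angle in fix deg 89.91 F fix [ 0.6 -8.2  0.5] grip -0.0 j6 [-0.11 -0.    0.18]
```

Stopped again at exactly −58.7 mm with no free travel, so it was still seated. I'll retreat and take a last look.

Request:
apply_moves:
  targets:
    - {"dp":[0,-1,0],"dr":[0,0,0],"claw":0}
    - {"dp":[0,-3.5,0],"dr":[0,0,0],"claw":0}
    - {"dp":[0,-4,-5],"dr":[0,0,0],"claw":0}
    - {"dp":[0,-5,-10],"dr":[0,0,0],"claw":0}
    - {"dp":[2,-6,-15],"dr":[0,0,0],"claw":0}
    - {"dp":[5,-6,-20],"dr":[0,0,0],"claw":0}
    - {"dp":[5,-6,-20],"dr":[0,0,0],"claw":0}

```text
time_s: 21.22
eef_pos: [0.4814, -0.1024, 0.2366]
eef_rot: [3.14, 0.008, 2.855]
force: [0.6, 0.3, -0.8]
grip_width: -0.0001
```

```bash
python3 - <<'E'
from h import *
pose()
im,K,T,st=wrist()
cv2.imwrite("pics/w17.png",im)
i2,K2,T2=fixed("side");cv2.imwrite("pics/s17.png",cv2.resize(i2[130:240,210:340],None,fx=5,fy=5,interpolation=cv2.INTER_CUBIC))
E
```

```text
t 21.23 fix mm [ -49.  -116.1] z 236.6 tool-y angle in fix deg 90.0 F fix [ 0.5  0.4 -0.8] grip -0.0001 j6 [-0.21  0.    0.08]
```

View pics/w17.png

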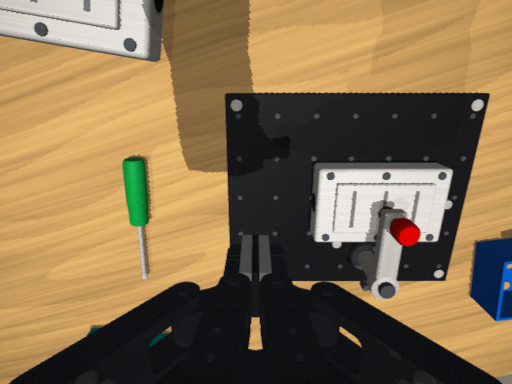

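View pics/s17.png

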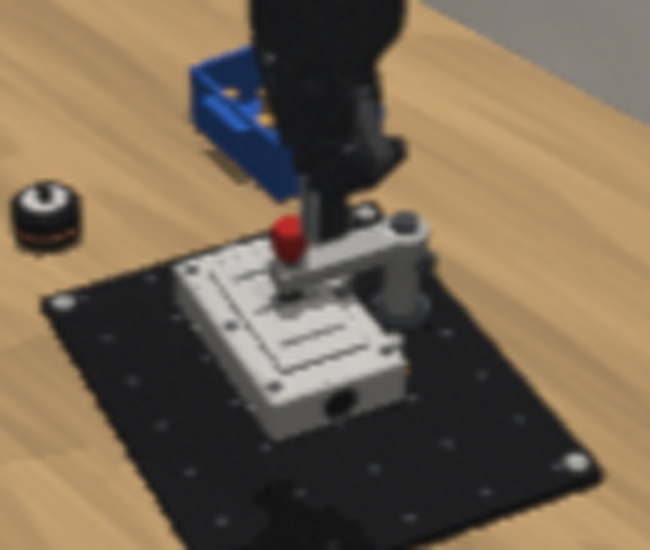

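```bash
python3 - <<'E'
from h import *
im,K,T,st=wrist()
hsv=cv2.cvtColor(im,cv2.COLOR_BGR2HSV)
m=cv2.inRange(hsv,(0,180,170),(6,255,255))|cv2.inRange(hsv,(174,180,170),(180,255,255))
y,x=np.nonzero(m)
k=w2f(cast([[x.mean(),y.mean()]],.113,K,T))[0];n=w2f(cast([[386,290.5]],.091,K,T))[0];d=k-n
print('knob',k,'nut',n,'angle',np.arctan2(-d[0],d[1]))
c=w2f(cast([[330,176],[442,175.5],[329,235],[432,236]],.046,K,T));print('screws',c.round(1),c.mean(0))
E
```

```text
knob [ 1.22252355 28.54901097] nut [74.39572182 24.35746225] angle 1.5135762891828168
screws [[-40.5 -34.2]
 [-41.   88.4]
 [ 31.2 -29.7]
 [ 32.6  91.2]] [-4.40060583 28.92222662]
```

```bash
python3 - <<'E'
from h import *
pose(); print(bot.sign_off())
E
```

```text
t 21.38 fix mm [ -49.9 -116.3] z 231.6 tool-y angle in fix deg 90.0 F fix [ 0.2  0.4 -0.2] grip 0.0 j6 [-0.21  0.    0.08]
the job is handed in; nothing more can be done
None
```

The housing is against all three pins and the clamp arm is round at its stop with its foot over the housing. I handed the job in at about 21 s; the verdict isn't reported.

- **Housing, side:** I pushed it against the two side pins with both open fingertips. It stopped with the TCP at fixture x −56.5 mm at about 8 N. A second press before the clamp move stopped at the same place.
- **Housing, end:** I pushed it against the end pin with closed fingertips. It stopped with the TCP at fixture y −58.7 mm at about 10 N. A light press after the clamp move, about 8 N, stopped at the same place. That extra touch came after the clamp step but did not measurably move the housing.
- **Clamp:** I swept the arm round to its stop at about 10 N. From the last picture the knob is at fixture (1, 28.5) mm, about 1.59 rad about the given post position. The picture's own nut point gives 1.51 rad, and that point is itself about 8 mm off.
- **Last picture:** The housing is square to the fixture, with its centre measured at about (−4, 29) mm against the nest at (0, 30). The nut reads off in x in the same direction. I put this down to the wrist camera still settling, and relied on the repeated contact stops instead.
- **Everything else:** The motor, screwdriver and bin look unmoved, and the robot was clear of everything at hand-in. The force readings I took stayed near 10 N or below.

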